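# Load the bulb tester and index its swing arm to the test hole

### The arm

A 6-joint arm with a two-finger parallel gripper is mounted at the origin on the work surface. World frame = base frame: x ahead of the robot, y to its left, z up, the work surface at z = 0. Lengths are in mm, angles in rad, forces in N, time in s.
With the tool pointing down it reaches from about 425 to 950 mm from the base axis. Payload 3.5 kg.
Tool frame: the origin (TCP) lies on the centre line of the jaws, within the pads' length; the fingertips stand 17 mm ahead of it and the grasp point (between the pads) lies 2 mm behind it (robot.tip_extent is the z of the fingertips in the tool frame, in mm); z points along the fingers, y is the direction in which the jaws open and shut (so a half turn about z gives the same grasp; the last joint's range is limited). The gripper opens to 85 mm and grips with 20 to 120 N. Pads are 22 mm wide; open, the fingers measure 114 mm over their backs; the gripper's body (76 mm by 85 mm) begins 54 mm behind the grasp point. The pads swing forward as they close: fully open they stand 13 mm farther back than shut.
Start: joints at [-1.398, 0.286, 1.577, -0, 1.279, -0.15], TCP at [214.149, -640.114, 248.325] pointing down, gripper open.
Joint ranges: [-2.77, 2.77], [-0.9, 2.22], [0.21, 2.48], [-1.53, 4.67], [0.24, 2.81], [-2.84, 2.84]. Speed limits (rad/s): [2.79, 2.79, 3.14, 3.14, 3.14, 3.14].

### API

Orientations are given as a unit quaternion [x, y, z, w].
In Python, from station import robot gives the robot as it stands.
- The arm moves only by the shell command python3 -m inch 'ROWS' [OPENING] [FORCE]. ROWS is a JSON object of lists of equal length, an entry for each row: "xyz": the shift along the tool's x, y, z in mm, a list of three; "roll": the turn about the tool's z in rad. In form: {"xyz": [[dx, dy, dz], ...], "roll": [roll, ...]}. A call has 1 to 8 rows; each row shifts and turns the commanded pose from where the row before left it, along the tool's axes as they then stand; what a row does not reach is not made up. A row lasts 1/8 s, in which the tool goes at most 62.5 mm and 10.7 degrees, less where a joint would pass 70% of its speed; a pose out of reach is approached as far as the arm can. A call with a gripper value outside its range is refused whole. OPENING is the closure, from 0 (fully open) to 1 (shut), set as the call begins (- or left out, the last holds). The fingers move at their own pace and stop on an object; FORCE is the grip in N (left out, the last holds). Time passes only in rows, so rows that do not move let the fingers close. It gives the time, the measured TCP pose, the force and the opening at its end, in the units of the state.
- robot.state(): the state, without advancing time (a new reading comes with each control period).
- robot.snapshot(name): name is "scene" or "top" or "wrist"; returns the picture (384x512x3 uint8, red, green, blue); there is no depth.
- robot.calibration(name): a dict with "K" (3x3 intrinsics, pixels), "world_from_camera" (4x4, takes a point from camera to world coordinates); the wrist camera has in their place "T_tool_cam" (4x4, takes a point from camera to tool coordinates, whose origin is the TCP and whose axes are the flange's). Camera axes: x right, y up, looking along -z (the intrinsics and any distortion apply to the point x, -y, -z); pixel columns grow to the right and rows downward; lengths in mm; the calibration is good to about 2 mm. The wrist camera is an equidistant fisheye: a pixel r from the principal point sees the ray r / f radians off the axis. A picture is of the moment at which its call begins: read the wrist's pose just before it. calibration takes no time and is no camera call.
- robot.finish_job(): hands the job in, once; it reports no verdict.
The state is a dict: "time_s": time; "joint_positions": joint angles; "joint_vel": joint speeds; "tau": joint torques, N m; "eef_pos": TCP position; "ee_rot": TCP orientation; "force": force on the tool from outside, world axes, zero at the start; "moment": the same for the moment, N m; "opening": finger opening in mm.
Only numpy, scipy, OpenCV 4.12 (cv2) and the standard library are available. Lean on these libraries where they do the work, as an engineer would, in place of code of your own. Each camera call takes 0.05 s, during which the arm holds its last target.

### The job

Stand the headlamp bulb upright in the round dish of the bulb tester's swing arm, letting go of it there. Then pull up the arm's spring plunger, turn the arm anticlockwise (seen from above) to the next hole and let the plunger snap fully in. Last, swing the curved hook through the ring on the arm until it stops, and leave everything else on the table where it stands.

Things in the scene. Friction and masses are not known exactly. Their poses are not given: they have to be found in the camera images.
- bulb_center (a point): centre (half-way up, on the axis) of the headlamp bulb, a loose upright thing 78 mm tall: chrome metal cap 28 mm across and 46 mm tall above a flat foot flange 38 mm across and 4 mm thick, with an 18 mm wide glass bulb with chrome tip on top (46 to 78 mm). It stands on its flange; grip it by the metal cap. z axis up along the bulb; about 60 g. It stands among a tail-lamp bulb and a lamp socket, in any order
- dish (a point): centre of the floor of the shallow round steel dish on the swing arm, 41 mm above the table; inside 48 mm across, rim only 6 mm above its floor. It lies 100 mm from the pivot, on the side opposite the plunger, and turns with the arm
- pivot (a point): the vertical axis of the tester's swing arm, at the top of the pivot boss (44 mm above the table). The tester is a fixed grey base plate (200 x 290 mm) that carries the arm, a quadrant with three holes, the hook and a black photocell post 124 mm tall; axes are those of the plate, z up. With the arm in the test hole the tail points along +y and the dish along -y of the plate; the photocell post then stands beside the dish, its axis 83 mm from it towards +x
- swing (a joint): angle of the swing arm in rad, positive anticlockwise from above. The index holes are at -0.8, 0 and +0.8 (free play about 0.025 in a hole). It starts in the middle hole (0, loading); the test hole is the next one anticlockwise, +0.8. Stops at +-0.84. It turns stiffly (about 0.12 N m) and stays where it is left
- plunger (a joint): lift of the spring plunger in m: 0 = pin fully down in a hole, stop at 0.016. The pin is clear of the holes above 0.010; let go between holes it rests on the quadrant at 0.010 and snaps in when it comes over a hole. Spring about 4 N at 0 and 9 N at the stop
- plunger_knob (a point): centre of the plunger's black upright round knob, 24 mm across and 32 mm tall, on the arm's tail 85 mm from the pivot, its centre 58 mm above the table when the plunger is down (the flat top of the arm lies 20 mm below the knob's centre). x axis points along the tail, away from the pivot. It moves with plunger and arm
- ring (a point): centre of the upright steel ring (20 mm inside, 32 mm outside) on the tail's end, 130 mm from the pivot, 51 mm above the table; one looks through it along the tail (its x axis)
- hook (a joint): angle of the curved hook in rad, positive clockwise from above: 0 = fully open, 1.1 = closed against its stop. With the arm in the test hole the tip enters the ring at about 0.7. It starts between 0 and 0.3, turns stiffly (0.06 N m) and stays where it is left
- hook_hinge (a point): vertical hinge axis of the hook, at the hook's height (51 mm above the table), on the base plate
- hook_knob (a point): centre of the hook's black upright round knob, 16 mm across and 36 mm tall (top 88 mm, bottom 52 mm above the table, centre 70 mm), 60 mm from the hook's hinge; the hook's round steel bars reach 55 mm above the table below it. It moves with the hook
- hook_tip (a point): free tip of the curved hook: a 5 mm steel bar bent to a 60 mm radius about its hinge, running from the knob 1.31 rad round to this tip, 51 mm above the table
- tail_bulb_center (a point): centre of a small tail-lamp bulb standing upright (brass cap 19 mm across, glass globe 27 mm across, 45 mm tall); leave it alone
- socket_center (a point): centre of a white porcelain lamp socket standing upright (44 mm across, 40 mm tall); leave it alone
- tweezers_center (a point): centre of red plastic tweezers lying on the table (130 x 20 mm, 9 mm high); leave them alone
- battery_center (a point): centre of a block battery standing upright (26 x 17 x 45 mm); leave it alone
- screwdriver_grip (a point): grip point on the grey handle of a screwdriver lying on the table (190 mm long, handle 26 mm thick); leave it alone
There are look-alikes about, which are no part of the job. There is more than one size of the part that bears bulb_center; the job needs the smaller.

How it is judged (in metres and radians):
On the way, in this order (a step that is already met when the one before it is completed fails the run):
1. the headlamp bulb stands upright in the dish, let go, with the arm still in its first hole (horizontal distance between bulb_center and dish below 0.012 m and z of bulb_center in the frame of dish below 0.043 m and angle between bulb_center's own z axis and vertical below 0.15 rad and contact force between the fingers and bulb below 0.1 N and value of joint swing between -0.08 and 0.08 rad), for 0.2 s.
2. the plunger is pulled out of its hole and the arm is on its way to the next hole anticlockwise (value of joint plunger above 0.007 m and value of joint swing between 0.15 and 0.7 rad), for 0.05 s.
3. the plunger has snapped fully into the next hole, the bulb still standing in the dish (value of joint plunger below 0.002 m and value of joint swing above 0.75 rad and value of joint hook below 0.6 rad and horizontal distance between bulb_center and dish below 0.012 m and angle between bulb_center's own z axis and vertical below 0.15 rad), for 0.2 s.
4. the curved hook has passed through the ring, to its stop (value of joint hook above 0.95 rad), for 0.2 s.
At the end, for the whole second after the job is handed in: The headlamp bulb stands upright (within 0.15 rad) at rest in the dish (within 12 mm of its centre, flange on its floor), the arm is in the test hole (above 0.75 rad) with the plunger fully down (under 2 mm), and the hook is closed through the ring (above 0.95 rad of its 1.1) (horizontal distance between bulb_center and dish below 0.012 m and z of bulb_center in the frame of dish below 0.043 m and angle between bulb_center's own z axis and vertical below 0.15 rad and linear speed of bulb below 0.03 m/s and value of joint plunger below 0.002 m and value of joint swing above 0.75 rad and value of joint hook above 0.95 rad); the robot touches nothing.
It fails at once if the headlamp bulb is tipped over (angle between bulb_center's own z axis and vertical above 0.6 rad).
It fails at once if the tail-lamp bulb, socket, tweezers, battery or screwdriver is moved by more than 30 mm (distance of any of tail_bulb_center, socket_center, tweezers_center, battery_center, screwdriver_grip from where it was at the start of the episode above 0.03 m).
It also fails if it takes over 50 s, if anything falls off the work surface, if the arm or the gripper's body presses on something with over 40 N, if the wrist force passes 120 N, or if a joint passes its speed limit or range.

## Working session

There is one attempt and no reset: what is moved stays moved. The work goes in short steps, Python scripts to look and compute and a shell command to move; the robot and the scene stay as the last step left them, time stands still between calls to the robot, and variables do not carry over. Pictures are saved under pics/ and viewed, and the job is handed in when it is done.

```bash
ls; mkdir -p pics; python3 - <<'E'
from station import robot
import cv2
s=robot.state(); print(s['time_s'],s['eef_pos'],s['ee_rot'],s['opening'])
for n in("scene","top","wrist"):
    im=robot.snapshot(n); cv2.imwrite(f"pics/{n}0.png",im[:,:,::-1])
    print(n,robot.calibration(n))
print(robot.tip_extent)
E
```

```text
pics
0.0 [ 214.05049669 -639.51050103  246.92450941] [ 9.87001450e-01  1.60706967e-01 -2.10789289e-05 -1.18654311e-03] 85.09608349662155
scene {'K': array([[473.6935011 ,   0.        , 267.34045874],
       [  0.        , 473.6935011 , 189.51931805],
       [  0.        ,   0.        ,   1.        ]]), 'world_from_camera': array([[ 6.85210604e-01, -4.34574111e-01,  5.84492747e-01,
         1.20240698e+03],
       [ 7.28344780e-01,  4.09450643e-01, -5.49421561e-01,
        -6.72149730e+02],
       [-5.56544418e-04,  8.02181721e-01,  5.97079708e-01,
         7.29299787e+02],
       [ 0.00000000e+00,  0.00000000e+00,  0.00000000e+00,
         1.00000000e+00]])}
top {'K': array([[424.38255484,   0.        , 251.43705724],
       [  0.        , 424.38255484, 193.68622055],
       [  0.        ,   0.        ,   1.        ]]), 'world_from_camera': array([[ 7.84416119e-03,  9.90486657e-01, -1.37385051e-01,
         4.12092396e+02],
       [-9.99941787e-01,  8.78749679e-03,  6.26118892e-03,
        -7.78285644e+01],
       [ 7.40889478e-03,  1.37327939e-01,  9.90497928e-01,
         1.10959780e+03],
       [ 0.00000000e+00,  0.00000000e+00,  0.00000000e+00,
         1.00000000e+00]])}
wrist {'K': array([[297.31863964,   0.        , 251.76732043],
       [  0.        , 297.31863964, 191.32079074],
       [  0.        ,   0.        ,   1.        ]]), 'T_tool_cam': array([[-1.58699365e-04,  9.64817763e-01,  2.62919493e-01,
         6.57635589e+01],
       [ 9.99999985e-01,  1.36026759e-04,  1.04436261e-04,
        -8.13674068e-01],
       [ 6.49978731e-05,  2.62919506e-01, -9.64817770e-01,
        -1.24999052e+02],
       [ 0.00000000e+00,  0.00000000e+00,  0.00000000e+00,
         1.00000000e+00]])}
17.0
```

View pics/scene0.png

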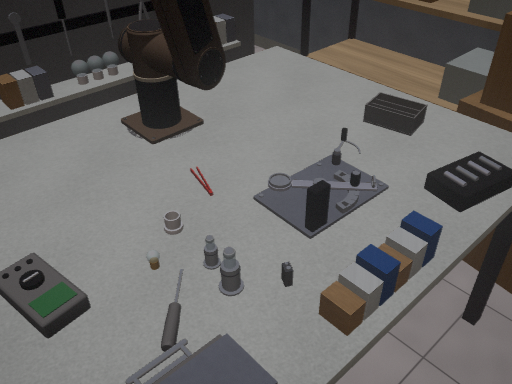

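View pics/top0.png

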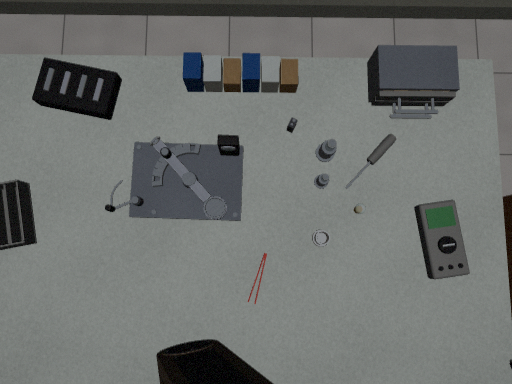

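View pics/wrist0.png

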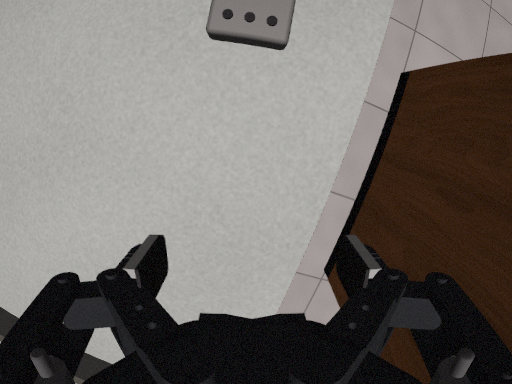

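```bash
python3 - <<'E'
import cv2
a=cv2.imread("pics/top0.png")[125:235,90:260]; cv2.imwrite("pics/topz.png",cv2.resize(a,None,fx=4.5,fy=4.5,interpolation=cv2.INTER_CUBIC))
a=cv2.imread("pics/scene0.png")[110:240,240:400]; cv2.imwrite("pics/scz.png",cv2.resize(a,None,fx=4.5,fy=4.5,interpolation=cv2.INTER_CUBIC))
a=cv2.imread("pics/scene0.png")[200:310,130:310]; cv2.imwrite("pics/scb.png",cv2.resize(a,None,fx=4,fy=4,interpolation=cv2.INTER_CUBIC))
E
```

```text
(no output)
```

View pics/topz.png

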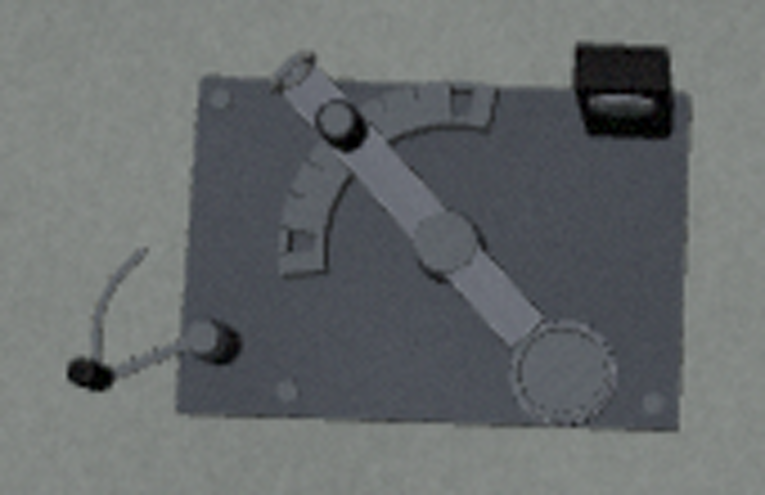

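View pics/scz.png

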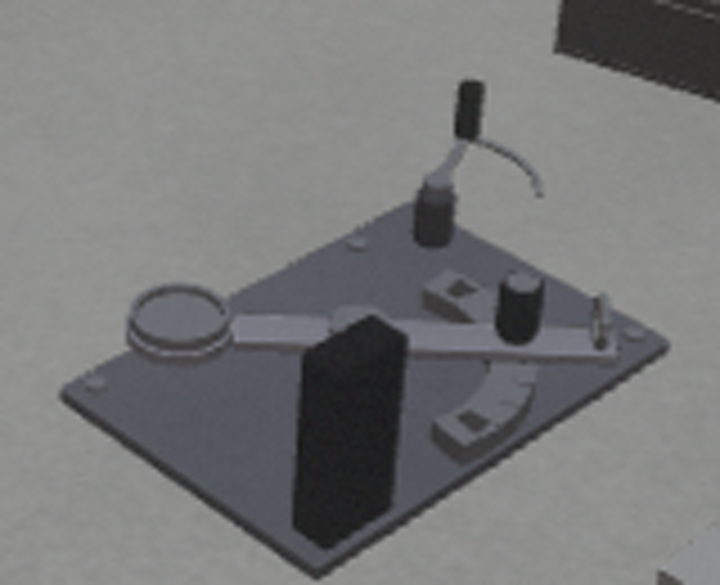

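View pics/scb.png

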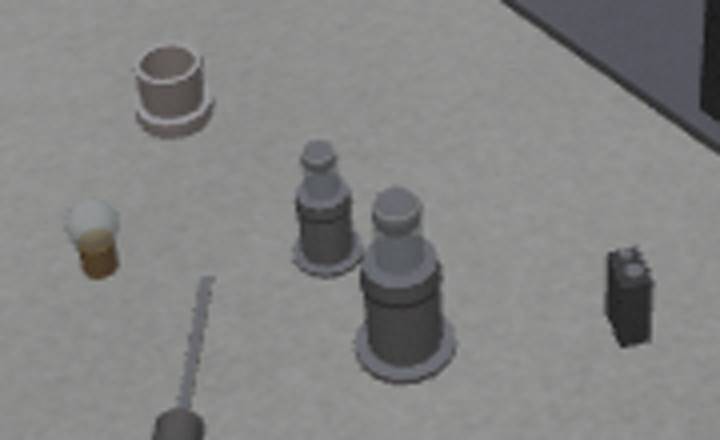

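```bash
cat > h.py <<'E'
import numpy as np
from station import robot
from scipy.spatial.transform import Rotation as R
def ray(n,uv,pose=None):
    c=robot.calibration(n);K=c['K'];u=(uv[0]-K[0,2])/K[0,0];v=(uv[1]-K[1,2])/K[1,1]
    if n=='wrist':
        r=np.hypot(u,v);d=np.array([np.sin(r)*u/max(r,1e-9),-np.sin(r)*v/max(r,1e-9),-np.cos(r)])
        p,q=pose;T=np.eye(4);T[:3,:3]=R.from_quat(q).as_matrix();T[:3,3]=p;M=T@c['T_tool_cam']
    else: d=np.array([u,-v,-1.]);M=c['world_from_camera']
    return M[:3,3],M[:3,:3]@d
def onz(n,uv,z,pose=None):
    o,d=ray(n,uv,pose);return (o+d*(z-o[2])/d[2])[:2].round(1)
E
python3 - <<'E'
from h import *
Z=lambda x,y:(90+x/4.5,125+y/4.5)
S=lambda x,y:(240+x/4.5,110+y/4.5)
B=lambda x,y:(130+x/4,200+y/4)
print('pivot',onz('top',Z(447,242),44),'dish rim',onz('top',Z(565,373),47),onz('scene',S(180,317),47))
print('knob',onz('top',Z(341,122),74),onz('scene',S(522,282),74))
print('ring',onz('top',Z(296,72),51), onz('scene',S(600,318),51))
print('hooktip',onz('top',Z(145,250),51),onz('scene',S(540,192),51))
print('hookknob top',onz('top',Z(86,372),88),onz('scene',S(470,85),88))
print('hinge',onz('top',Z(208,335),55),onz('scene',S(438,183),55))
print('plate',[onz('top',Z(*p),8) for p in((203,77),(690,93),(678,430),(178,413))])
print('post top',onz('top',Z(625,66),124))
print('bulb base',onz('scene',B(327,252),4),'top',onz('scene',B(318,150),78))
print('bulb top',onz('top',(324,179),70), 'big',onz('top',(329,147),100),onz('scene',B(405,350),4))
E
python3 -c "
import cv2
a=cv2.imread('pics/top0.png')[110:260,270:410]; cv2.imwrite('pics/topb.png',cv2.resize(a,None,fx=4,fy=4,interpolation=cv2.INTER_CUBIC))"
```

```text
pivot [596.8  73.8] dish rim [522.6   5.4] [528.6   4.3]
knob [658.5 130.1] [658.8 134.9]
ring [692.8 161.2] [690.6 166.7]
hooktip [589.5 241.8] [588.2 245.8]
hookknob top [516.7 258.9] [516.9 262.1]
hinge [541.3 203.3] [543.9 204.2]
plate [array([700.6, 225.7]), array([693.7, -62.2]), array([494.2, -57.4]), array([501.6, 231.1])]
post top [678.4 -29.2]
bulb base [ 601.7 -269.6] top [ 603.1 -269.8]
bulb top [ 594.8 -264.7] big [ 668.9 -272.7] [ 682.6 -283.1]
```

View pics/topb.png

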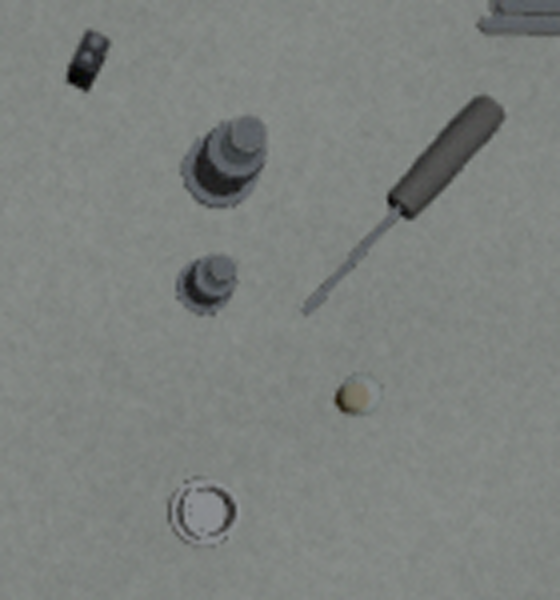

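```bash
python3 -m inch '{"xyz":[[0,0,0],[0,0,0],[44,-42,0],[44,-42,0],[44,-42,0],[44,-42,0],[44,-42,0],[44,-42,0]],"roll":[0.161,0.161,0,0,0,0,0,0]}' 0.2
```

```text
time_s: 1.15
eef_pos: [479.0, -386.2, 248.1]
ee_rot: [1.0, 0.0, -0.0, -0.0]
force: [0.5, -0.4, -0.7]
opening: 68.5
```

```bash
python3 -m inch '{"xyz":[[40,-40,10],[40,-40,20],[30,-35,20],[0,0,0]],"roll":[0,0,0,0]}'; cat > w.py <<'E'
import sys,cv2
from h import *
s=robot.state(); im=robot.snapshot('wrist'); n=sys.argv[1]
cv2.imwrite(f'pics/{n}.png',im[:,:,::-1])
np.save(f'pics/{n}.npy',np.r_[s['eef_pos'],s['ee_rot']])
print(s['time_s'],np.round(s['eef_pos'],1),np.round(s['ee_rot'],4),np.round(s['force'],1),s['opening'])
E
python3 w.py w1
```

```text
time_s: 1.65
eef_pos: [588.2, -269.2, 195.2]
ee_rot: [1.0, 0.003, -0.002, -0.002]
force: [-0.5, -0.3, -0.7]
opening: 68.3
1.65 [ 588.2 -269.2  195.2] [ 1.      0.0027 -0.0022 -0.0017] [-0.5 -0.3 -0.7] 68.25532794961902
```

View pics/w1.png

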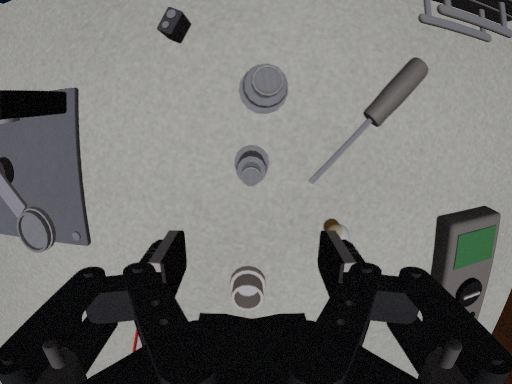

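```bash
python3 - <<'E'
from h import *
P=np.load('pics/w1.npy');p=(P[:3],P[3:])
print('flange',onz('wrist',(251.5,163.5),4,p),'tip',onz('wrist',(251,174),78,p),'cap top', onz('wrist',(252,162),46,p))
print('dish rim',onz('wrist',(36,228),47,p),'sock',onz('wrist',(248,292),40,p),'sd tip',onz('wrist',(311,181),5,p))
E
python3 -c "
import cv2
a=cv2.imread('pics/w1.png')[120:210,190:320]; cv2.imwrite('pics/w1z.png',cv2.resize(a,None,fx=6,fy=6,interpolation=cv2.INTER_CUBIC))"
```

```text
flange [ 597.8 -267.6] tip [ 602.2 -267.5] cap top [ 606.8 -268.2]
dish rim [530.3  -3.5] sock [ 459.  -264.5] sd tip [ 579.2 -333.3]
```

View pics/w1z.png

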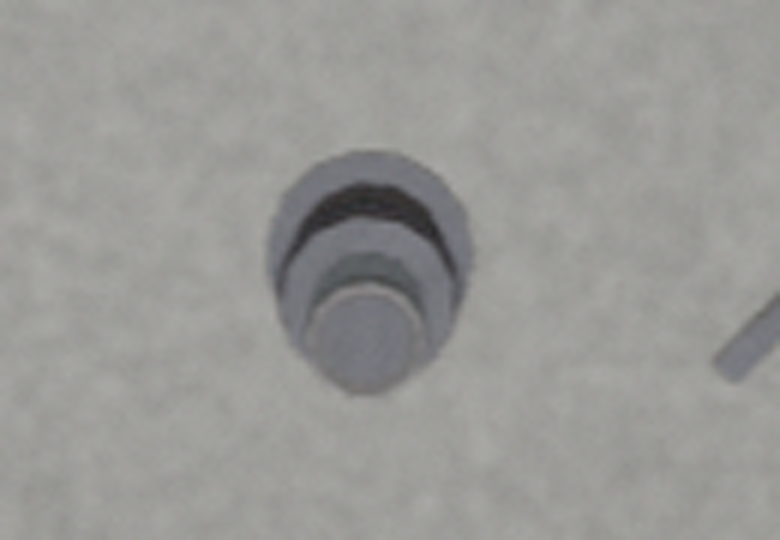

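```bash
python3 -m inch '{"xyz":[[12,-2,30],[0,0,45],[0,0,40],[0,0,0]],"roll":[0,0,0,0]}' 0.2; python3 w.py w2
```

```text
time_s: 2.2
eef_pos: [596.8, -270.7, 79.7]
ee_rot: [1.0, -0.0, -0.003, -0.002]
force: [0.0, 0.3, 0.2]
opening: 68.3
2.2 [ 596.8 -270.7   79.7] [ 1.0e+00 -5.0e-04 -3.3e-03 -2.0e-03] [0.  0.3 0.2] 68.3042554123189
```

View pics/w2.png

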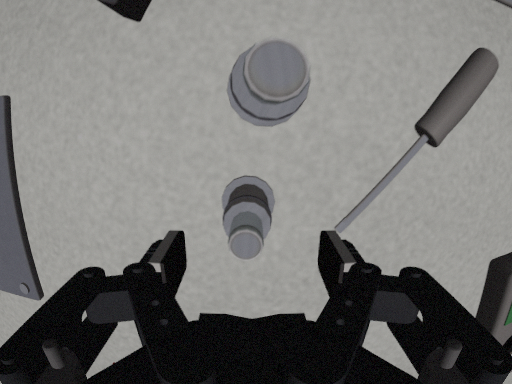

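```bash
python3 - <<'E'
from h import *
P=np.load('pics/w2.npy');p=(P[:3],P[3:])
print('flange',onz('wrist',(248,202),4,p),'tip',onz('wrist',(246.5,242),78,p))
s=robot.state();print(s['eef_pos'],s['joint_vel'].round(3))
E
```

```text
flange [ 599.4 -267.1] tip [ 603.3 -267.6]
[ 598.69799421 -271.60934663   82.7030453 ] [ 0.007 -0.041 -0.053  0.001 -0.006  0.001]
```

```bash
python3 -m inch '{"xyz":[[2,-3,0],[0,0,25],[0,0,25],[0,0,0]],"roll":[0,0,0,0]}' 0.2; python3 w.py w3
```

```text
time_s: 2.75
eef_pos: [601.7, -267.7, 33.6]
ee_rot: [1.0, 0.0, -0.0, -0.0]
force: [0.6, -1.3, 0.6]
opening: 68.3
2.75 [ 601.7 -267.7   33.6] [ 1.e+00  4.e-04 -3.e-04 -2.e-04] [ 0.6 -1.3  0.6] 68.29020157224409
```

View pics/w3.png

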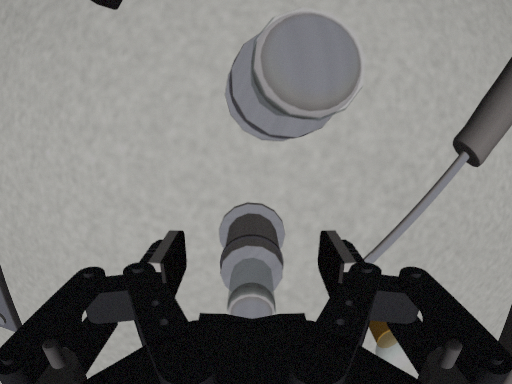

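```bash
python3 -m inch '{"xyz":[[0,0,0],[0,0,0],[0,0,0],[0,0,0],[0,0,0]],"roll":[0,0,0,0,0]}' 1 30;python3 -m inch '{"xyz":[[0,0,-15],[0,0,-40],[0,0,-50],[0,0,0]],"roll":[0,0,0,0]}';python3 w.py w4
```

```text
time_s: 3.42
eef_pos: [602.9, -268.3, 35.1]
ee_rot: [1.0, 0.0, 0.001, 0.001]
force: [-1.3, 0.6, 5.5]
opening: 27.5
time_s: 3.92
eef_pos: [604.7, -269.6, 144.9]
ee_rot: [1.0, 0.0, 0.005, 0.003]
force: [0.1, -0.2, 0.2]
opening: 27.0
3.925 [ 604.7 -269.6  144.9] [1.0e+00 5.0e-04 4.7e-03 3.0e-03] [ 0.1 -0.2  0.2] 26.972015609342836
```

View pics/w4.png

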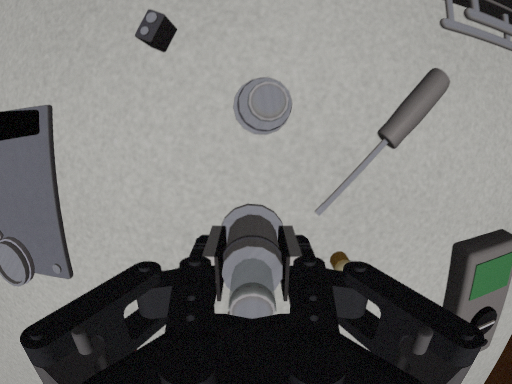

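```bash
python3 -m inch '{"xyz":[[-17,-52,-10],[-17,-52,0],[-17,-52,0],[-17,-52,0],[0,0,0],[0,0,0]],"roll":[0,0,0,0,0,0]}';python3 w.py w5
```

```text
time_s: 4.72
eef_pos: [533.1, -59.8, 147.2]
ee_rot: [1.0, 0.001, -0.001, -0.0]
force: [0.7, -0.8, -0.2]
opening: 26.7
4.725 [533.1 -59.8 147.2] [ 1.e+00  7.e-04 -9.e-04 -1.e-04] [ 0.7 -0.8 -0.2] 26.651292876420914
```

View pics/w5.png

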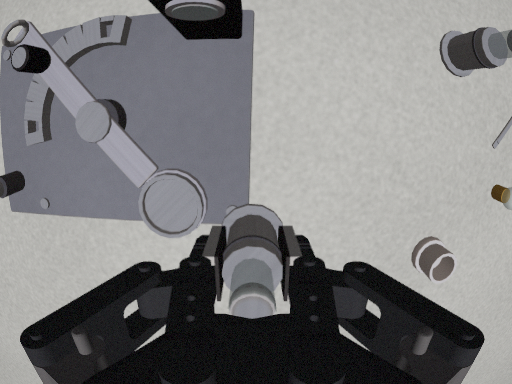

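```bash
python3 - <<'E'
from h import *
import cv2
P=np.load('pics/w5.npy');p=(P[:3],P[3:])
print('dish',onz('wrist',(172.5,203.5),46,p),'pivot',onz('wrist',(93,120.5),44,p),'knob',onz('wrist',(35,59),74,p))
a=cv2.imread('pics/w5.png')[0:250,0:260]; cv2.imwrite('pics/w5z.png',cv2.resize(a,None,fx=3,fy=2.4,interpolation=cv2.INTER_CUBIC))
E
```

```text
dish [526.4   5.6] pivot [597.7  74. ] knob [653.7 113.9]
```

View pics/w5z.png

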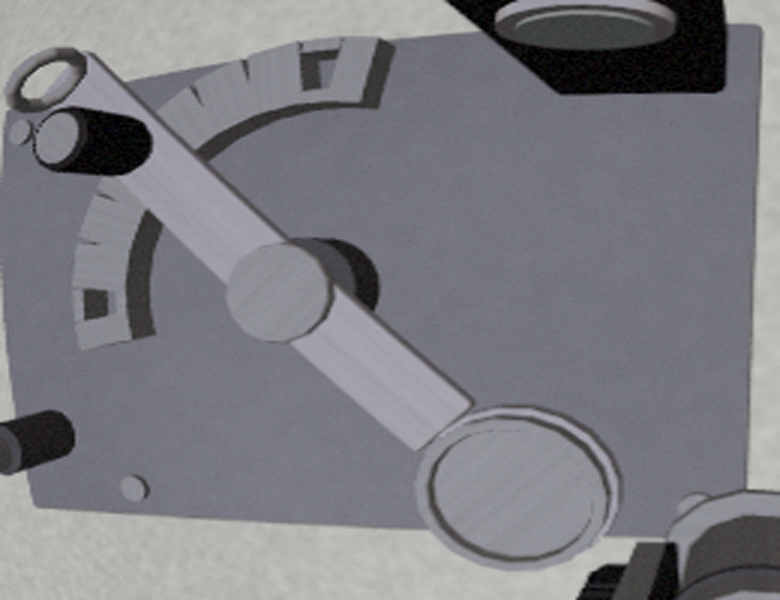

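```bash
python3 - <<'E'
from h import *
P=np.load('pics/w5.npy');p=(P[:3],P[3:])
zf=P[2]-31
for v in (205,206): print('flange far edge',onz('wrist',(252,v),zf,p)-P[:2])
print('cap top far edge',onz('wrist',(252,248),zf+46,p)-P[:2])
P=np.load('pics/w3.npy');p=(P[:3],P[3:])
print(onz('wrist',(252,203),4,p)-P[:2],onz('wrist',(252,203),4,p))
for i in range(3): print(robot.state()['eef_pos'])
E
python3 -c "
import cv2
a=cv2.imread('pics/w5.png')[190:330,180:330]; cv2.imwrite('pics/w5y.png',cv2.resize(a,None,fx=4,fy=4,interpolation=cv2.INTER_CUBIC))"
```

```text
flange far edge [15.20711242  0.47064122]
flange far edge [14.60711242  0.47064122]
cap top far edge [11.50711242  0.47064122]
[16.80989936  0.4620745 ] [ 618.5 -267.2]
[533.52799561 -60.39484567 147.55786834]
[533.52799561 -60.39484567 147.55786834]
[533.52799561 -60.39484567 147.55786834]
```

View pics/w5y.png

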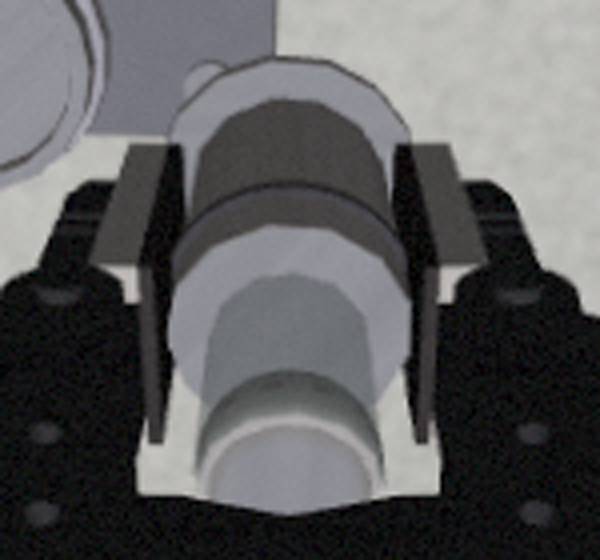

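```bash
python3 -m inch '{"xyz":[[-5,-40,0],[0,-25,0],[0,0,25],[0,0,20],[0,0,0],[0,0,0]],"roll":[0,0,0,0,0,0]}';python3 w.py w6
```

```text
time_s: 5.52
eef_pos: [529.4, 4.2, 103.9]
ee_rot: [1.0, -0.0, 0.0, 0.0]
force: [0.4, -0.5, -0.3]
opening: 27.2
5.525 [529.4   4.2 103.9] [ 1.e+00 -3.e-04  4.e-04  1.e-04] [ 0.4 -0.5 -0.3] 27.19386400452954
```

```bash
python3 - <<'E'
import cv2
from h import *
im=robot.snapshot('scene')[:,:,::-1]
a=cv2.resize(im[110:240,240:400],None,fx=3.2,fy=3.2,interpolation=cv2.INTER_CUBIC)
b=cv2.imread('pics/w6.png')[130:330,80:330]
b=cv2.resize(b,None,fx=1.2,fy=1.2);b=cv2.copyMakeBorder(b,0,a.shape[0]-b.shape[0],0,0,cv2.BORDER_CONSTANT)
c=np.hstack([a[:,:480],b]);cv2.imwrite('pics/c6.png',c)
E
```

```text
(no output)
```

View pics/c6.png

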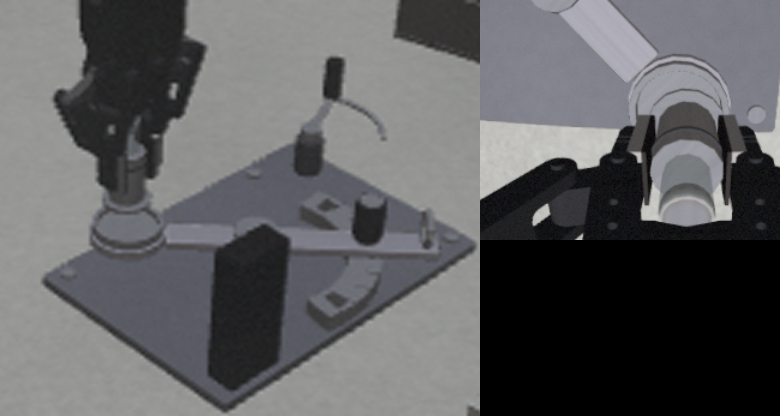

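View pics/w6.png

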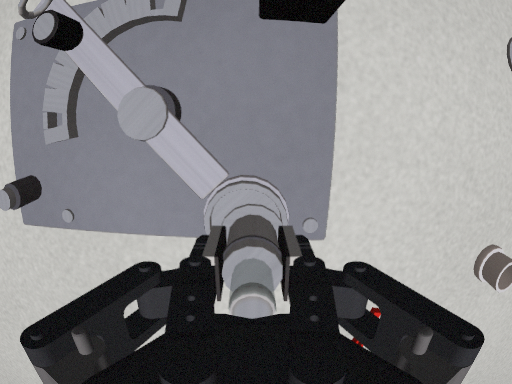

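```bash
python3 - <<'E'
from h import *
P=np.load('pics/w6.npy');p=(P[:3],P[3:])
print(onz('wrist',(246,177),47,p),onz('wrist',(204,220),47,p),onz('wrist',(288,220),47,p))
print('pivot',onz('wrist',(142,113),44,p),'flange far',onz('wrist',(252,205),P[2]-32,p))
import cv2
a=cv2.imread('pics/w6.png')[165:265,190:310];cv2.imwrite('pics/w6z.png',cv2.resize(a,None,fx=6,fy=6,interpolation=cv2.INTER_CUBIC))
E
```

```text
[554.7   8.4] [525.9  36.3] [525.9 -19. ]
pivot [596.9  75.3] flange far [544.3   4.7]
```

View pics/w6z.png

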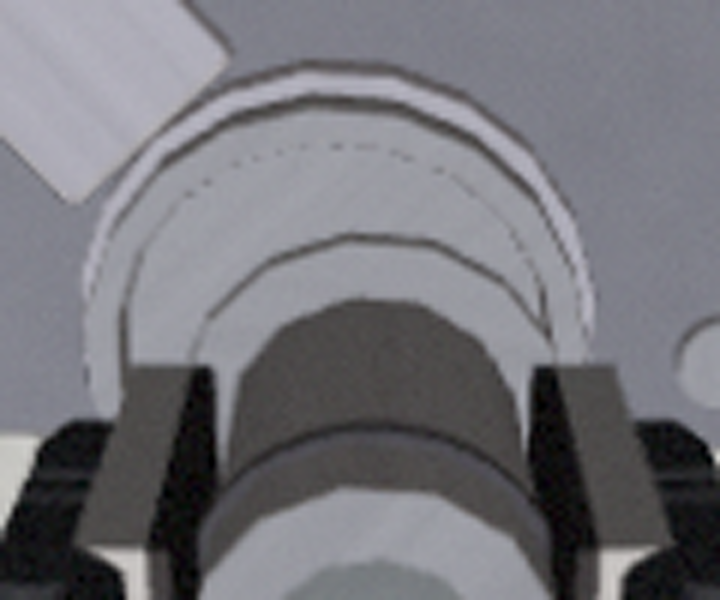

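```bash
python3 -m inch '{"xyz":[[2.5,-3.5,0],[0,0,10],[0,0,8],[0,0,0]],"roll":[0,0,0,0]}';python3 w.py w7; python3 - <<'E'
import cv2
a=cv2.imread('pics/w7.png')[165:265,190:310];cv2.imwrite('pics/w7z.png',cv2.resize(a,None,fx=6,fy=6,interpolation=cv2.INTER_CUBIC))
E
```

```text
time_s: 6.12
eef_pos: [530.1, 8.9, 83.9]
ee_rot: [1.0, 0.0, -0.001, -0.0]
force: [0.2, 0.2, -1.6]
opening: 26.8
6.125 [530.1   8.9  83.9] [ 1.0e+00  5.0e-04 -1.4e-03 -2.0e-04] [ 0.2  0.2 -1.6] 26.837915746292392
```

View pics/w7z.png

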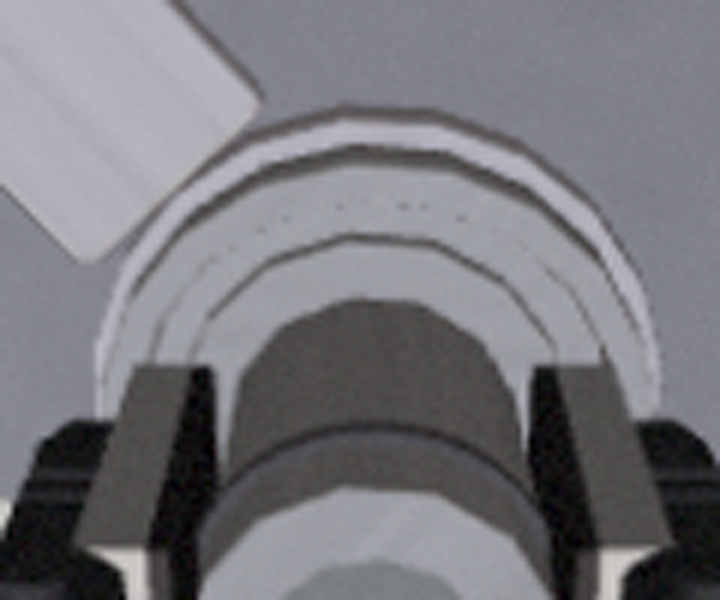

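```bash
python3 - <<'E'
from h import *
P=np.load('pics/w7.npy');p=(P[:3],P[3:])
f=lambda u,v,z:onz('wrist',(190+u/6,165+v/6),z,p)
print('outer far',f(375,106,47),'inner far',f(375,147,47),'floor',f(375,205,41),'flange far',f(372,235,P[2]-33))
print(f(95,375,47),f(660,385,47))
E
```

```text
outer far [556.4   9.1] inner far [552.5   9.1] floor [545.    9.1] flange far [545.    9.4]
[529.2  36.7] [528.1 -19.1]
```

```bash
python3 -m inch '{"xyz":[[2,0,4],[0,0,2],[0,0,1],[0,0,1],[0,0,0]],"roll":[0,0,0,0,0]}'; python3 -m inch '{"xyz":[[0,0,0],[0,0,0]],"roll":[0,0]}'
```

```text
time_s: 6.8
eef_pos: [535.3, 7.4, 81.6]
ee_rot: [1.0, 0.001, 0.001, 0.001]
force: [-6.4, -1.9, 16.8]
opening: 26.9
time_s: 7.05
eef_pos: [535.2, 7.4, 81.6]
ee_rot: [1.0, 0.001, 0.001, 0.001]
force: [-6.8, -1.5, 16.8]
opening: 27.1
```

```bash
python3 w.py w8; python3 - <<'E'
import cv2
from h import *
P=np.load('pics/w8.npy')
a=cv2.imread('pics/w8.png')[165:285,180:320];cv2.imwrite('pics/w8z.png',cv2.resize(a,None,fx=5,fy=5,interpolation=cv2.INTER_CUBIC))
im=robot.snapshot('scene')[:,:,::-1]
cv2.imwrite('pics/s8.png',cv2.resize(im[100:220,230:330],None,fx=5,fy=5,interpolation=cv2.INTER_CUBIC))
E
```

```text
7.05 [535.2   7.4  81.6] [1.     0.001  0.0015 0.0014] [-6.8 -1.5 16.8] 27.140516987800716
```

View pics/w8z.png

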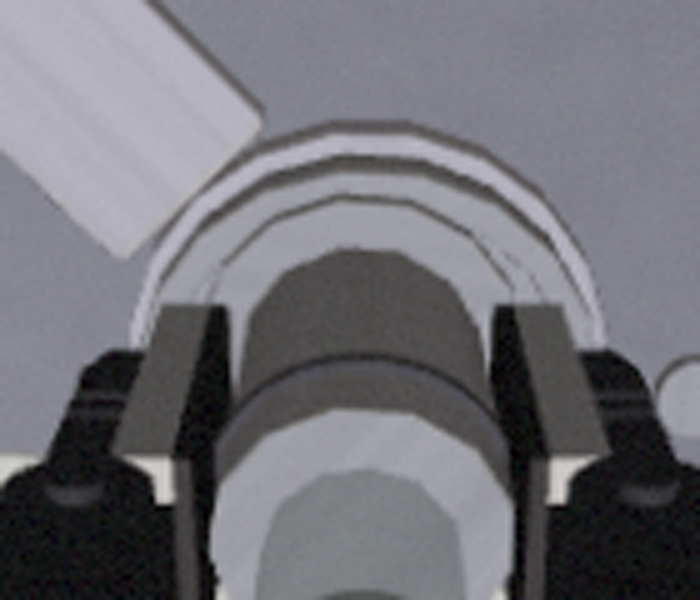

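View pics/s8.png

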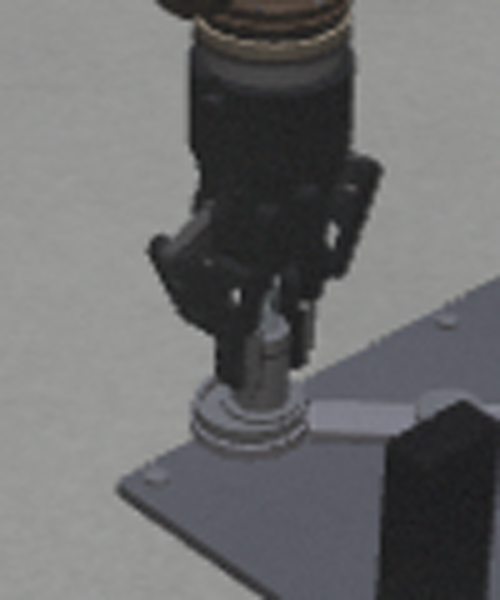

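```bash
python3 - <<'E'
from h import *
P=np.load('pics/w8.npy');p=(P[:3],P[3:])
f=lambda u,v,z:onz('wrist',(180+u/5,165+v/5),z,p)
print('outer far',f(370,121,47),'inner far',f(370,155,47))
for z in (41,47,51):print('flange far',z,f(368,195,z))
print(f(132,330,47),f(605,330,47)); print(R.from_quat(P[3:]).as_matrix().round(4))
for i in range(1): s=robot.state();print(s['eef_pos'],s['moment'])
E
```

```text
outer far [558.6   6.7] inner far [554.7   6.7]
flange far 41 [548.1   6.9]
flange far 47 [550.    6.9]
flange far 51 [551.2   7. ]
[533.3  34.5] [533.3 -21. ]
[[ 1.      0.0021  0.003 ]
 [ 0.0021 -1.     -0.0028]
 [ 0.003   0.0028 -1.    ]]
[535.24377492   7.4206015   81.57527268] [-0.38830921  1.06322783  0.02936807]
```

```bash
python3 - <<'E'
from h import *
P=np.load('pics/w5.npy');p=(P[:3],P[3:])
for dz in (25,28,31,34,37):
  a=onz('wrist',(180+168/4,190+135/4),P[2]-dz,p);b=onz('wrist',(180+413/4,190+135/4),P[2]-dz,p);print(dz,a-b)
E
```

```text
25 [-0.1 33.3]
28 [-0.1 33.9]
31 [ 0.  34.5]
34 [ 0.  35.3]
37 [ 0.  35.9]
```

```bash
python3 -m inch '{"xyz":[[0,0,-1],[0,0,-1],[0,0,0]],"roll":[0,0,0]}'; python3 -m inch '{"xyz":[[0,0,-1],[0,0,0]],"roll":[0,0]}'
```

```text
time_s: 7.52
eef_pos: [535.1, 7.6, 81.8]
ee_rot: [1.0, 0.001, 0.002, 0.001]
force: [-2.2, -1.8, 6.9]
opening: 27.1
time_s: 7.78
eef_pos: [534.8, 8.0, 81.8]
ee_rot: [1.0, 0.0, 0.002, 0.001]
force: [1.0, -0.9, 5.4]
opening: 27.2
```

```bash
python3 -m inch '{"xyz":[[0,0,-8],[-6,0,0],[0,0,0],[0,0,0]],"roll":[0,0,0,0]}'; python3 w.py w9; python3 - <<'E'
import cv2
a=cv2.imread('pics/w9.png')[165:265,190:310];cv2.imwrite('pics/w9z.png',cv2.resize(a,None,fx=6,fy=6,interpolation=cv2.INTER_CUBIC))
E
```

```text
time_s: 8.28
eef_pos: [526.5, 8.8, 87.8]
ee_rot: [1.0, 0.0, -0.001, -0.0]
force: [0.3, 0.6, -0.1]
opening: 27.0
8.275 [526.5   8.8  87.8] [ 1.e+00  4.e-04 -6.e-04 -2.e-04] [ 0.3  0.6 -0.1] 27.000597180149427
```

View pics/w9z.png

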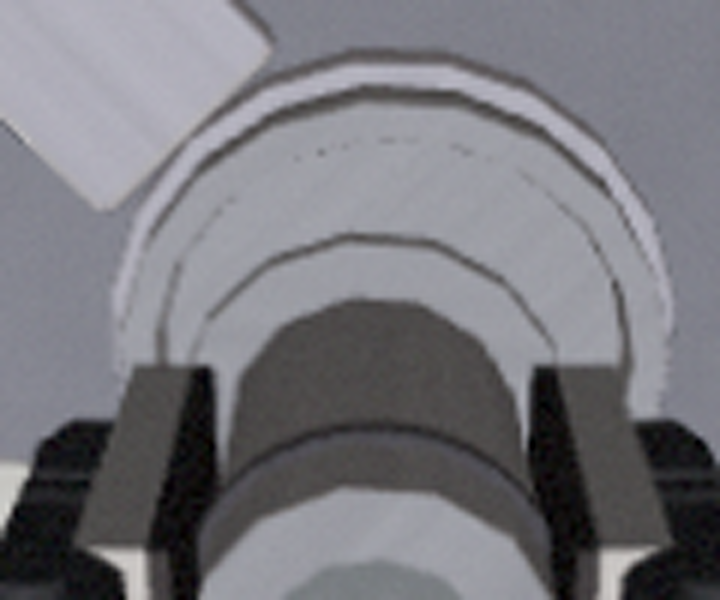

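```bash
python3 - <<'E'
from h import *
P=np.load('pics/w9.npy');p=(P[:3],P[3:])
f=lambda u,v,z:onz('wrist',(190+u/6,165+v/6),z,p)
print('inner far',f(393,140,47),'sides',f(158,350,47),f(632,350,47),'outer',f(390,88,47),f(116,340,47),f(672,340,47))
for dz in(31,34,37): print('flange far',f(372,235,P[2]-dz))
E
```

```text
inner far [548.7   7.3] sides [526.9  30.7] [526.9 -16.8] outer [553.8   7.6] [527.9  34.9] [527.9 -20.8]
flange far [542.2   9.3]
flange far [541.2   9.3]
flange far [540.3   9.3]
```

```bash
python3 -m inch '{"xyz":[[2,2,0],[0,0,4],[0,0,0],[0,0,0]],"roll":[0,0,0,0]}'; python3 w.py w10; python3 - <<'E'
import cv2
a=cv2.imread('pics/w10.png')[165:265,190:310];cv2.imwrite('pics/w10z.png',cv2.resize(a,None,fx=6,fy=6,interpolation=cv2.INTER_CUBIC))
E
```

```text
time_s: 8.82
eef_pos: [529.0, 6.7, 84.2]
ee_rot: [1.0, 0.0, -0.0, -0.0]
force: [0.3, 0.5, -0.8]
opening: 27.0
8.825 [529.    6.7  84.2] [ 1.e+00  4.e-04 -2.e-04 -0.e+00] [ 0.3  0.5 -0.8] 27.030277475435792
```

View pics/w10z.png

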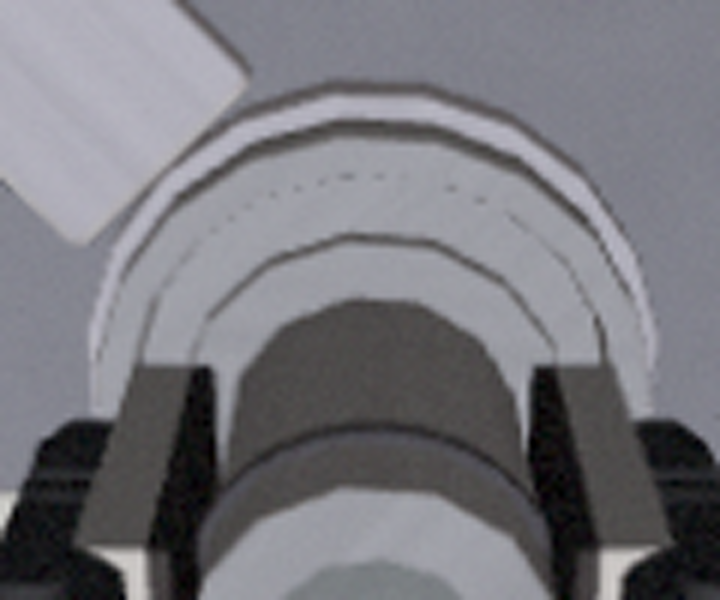

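```bash
python3 - <<'E'
from h import *
P=np.load('pics/w10.npy');p=(P[:3],P[3:])
f=lambda u,v,z:onz('wrist',(190+u/6,165+v/6),z,p)
print('inner far',f(370,175,47)[0]-24,'outer',f(370,122,47)[0]-28,f(372,350,47),'flange',f(372,235,P[2]-31)[0]-19)
E
```

```text
inner far 524.7 outer 525.9 [531.    7.1] flange 525.7
```

```bash
python3 -m inch '{"xyz":[[0,0,4],[0,0,2],[0,0,0]],"roll":[0,0,0]}';python3 -m inch '{"xyz":[[0,0,1],[0,0,0]],"roll":[0,0]}'
```

```text
time_s: 9.25
eef_pos: [528.9, 6.7, 78.0]
ee_rot: [1.0, 0.0, -0.0, -0.0]
force: [0.0, -0.1, -1.1]
opening: 27.0
time_s: 9.5
eef_pos: [529.1, 6.7, 77.3]
ee_rot: [1.0, 0.0, -0.0, -0.0]
force: [0.3, -0.4, -1.1]
opening: 26.7
```

Now inside the rim (below 81.6 without contact).

```bash
python3 -m inch '{"xyz":[[0,0,1],[0,0,0]],"roll":[0,0]}';python3 -m inch '{"xyz":[[0,0,1],[0,0,0]],"roll":[0,0]}'
```

```text
time_s: 9.75
eef_pos: [529.1, 6.6, 76.2]
ee_rot: [1.0, 0.0, -0.0, -0.0]
force: [-0.1, -0.7, 0.2]
opening: 27.2
time_s: 10.0
eef_pos: [529.4, 6.5, 76.1]
ee_rot: [1.0, 0.0, 0.0, 0.0]
force: [-2.8, 0.0, 4.3]
opening: 26.9
```

```bash
python3 -m inch '{"xyz":[[0,0,0],[0,0,0],[0,0,0],[0,0,0]],"roll":[0,0,0,0]}' 0.2;python3 -m inch '{"xyz":[[0,0,-20],[0,0,-40],[0,0,-40],[0,0,0]],"roll":[0,0,0,0]}'; python3 w.py w11
```

```text
time_s: 10.5
eef_pos: [529.1, 6.7, 75.2]
ee_rot: [1.0, 0.0, -0.0, -0.0]
force: [-0.0, 1.0, 0.7]
opening: 68.2
time_s: 11.0
eef_pos: [531.7, 6.2, 179.6]
ee_rot: [1.0, 0.0, 0.004, 0.001]
force: [0.4, -0.5, -0.4]
opening: 68.2
11.0 [531.7   6.2 179.6] [1.0e+00 4.0e-04 4.2e-03 8.0e-04] [ 0.4 -0.5 -0.4] 68.22722554375048
```

View pics/w11.png

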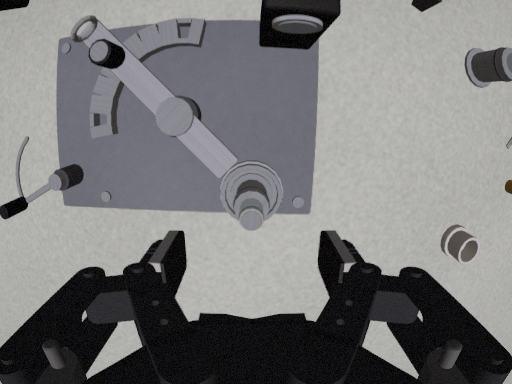

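```bash
python3 - <<'E'
from h import *
s=robot.state();print(np.round(s['joint_positions'],3))
P=np.load('pics/w11.npy');p=(P[:3],P[3:])
print('knob top',onz('wrist',(107,54),74,p),'pivot',onz('wrist',(175,116),44,p),'ring',onz('wrist',(85,29),51,p))
print('hook knob top',onz('wrist',(14,208),88,p),'hinge',onz('wrist',(59,181),58,p),'tip',onz('wrist',(26,139),51,p))
import cv2
a=cv2.imread('pics/w11.png')[0:240,0:300];cv2.imwrite('pics/w11z.png',cv2.resize(a,None,fx=2.5,fy=2.5,interpolation=cv2.INTER_CUBIC))
E
```

```text
[-0.179  0.037  1.996  0.     1.105  1.391]
knob top [653.2 127. ] pivot [596.5  74.8] ring [688.4 164.9]
hook knob top [521.8 242.1] hinge [541.6 198. ] tip [586.3 245.2]
```

View pics/w11z.png

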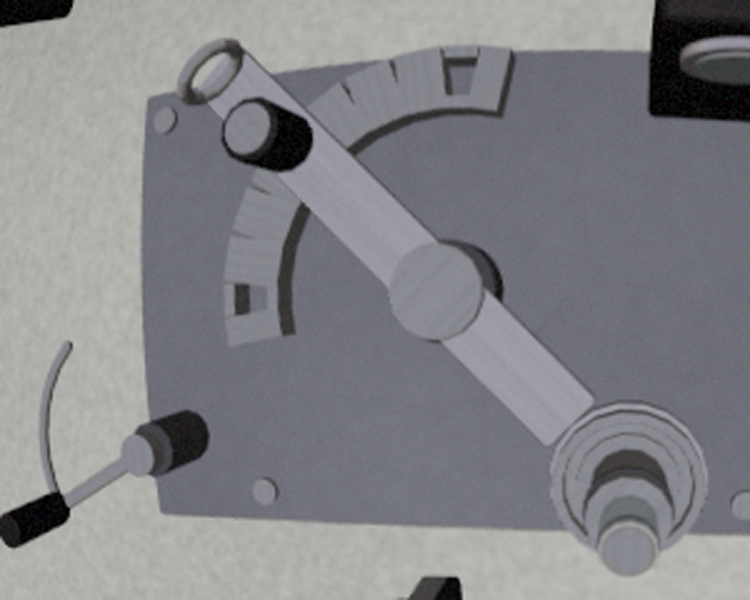

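```bash
python3 -m inch '{"xyz":[[43,-42,0],[43,-42,0],[42,-42,0],[0,0,0],[0,0,0],[0,0,0],[0,0,0],[0,0,0]],"roll":[0,0,0,-0.185,-0.185,-0.185,-0.185,0]}' 0.3; python3 w.py w12
```

```text
time_s: 12.05
eef_pos: [656.0, 132.7, 172.9]
ee_rot: [0.933, 0.361, -0.002, -0.001]
force: [0.0, -0.4, -0.5]
opening: 59.8
12.05 [656.  132.7 172.9] [ 9.326e-01  3.610e-01 -1.800e-03 -6.000e-04] [ 0.  -0.4 -0.5] 59.84064014836644
```

View pics/w12.png

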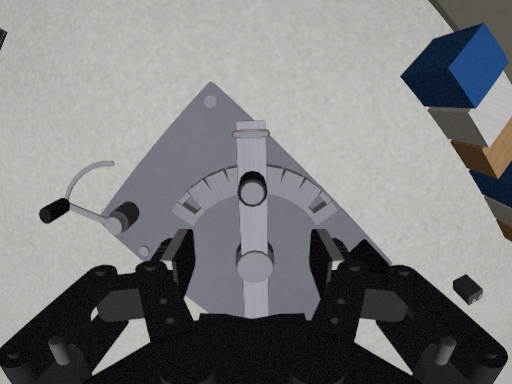

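```bash
python3 - <<'E'
from h import *
P=np.load('pics/w12.npy');p=(P[:3],P[3:])
print('knob',onz('wrist',(252,192.5),74,p),'piv',onz('wrist',(255,267),44,p),'ring',onz('wrist',(251,133),51,p), R.from_quat(p[1]).as_matrix()[:2,:2])
for u,v,z,n in ((46,215,88,'hknob'),(118,226,58,'hinge'),(112,163,51,'tip')):print(n,onz('wrist',(u,v),z,p))
E
python3 -c "
import cv2
a=cv2.imread('pics/w12.png')[100:310,20:300]; cv2.imwrite('pics/w12z.png',cv2.resize(a,None,fx=2.7,fy=2.7,interpolation=cv2.INTER_CUBIC))"
```

```text
knob [658.1 136.1] piv [598.1  77.5] ring [690.6 166.8] [[ 0.73939323  0.6732634 ]
 [ 0.67326768 -0.73939882]]
hknob [519.8 262.1]
hinge [546.2 203.8]
tip [588.2 244.5]
```

View pics/w12z.png

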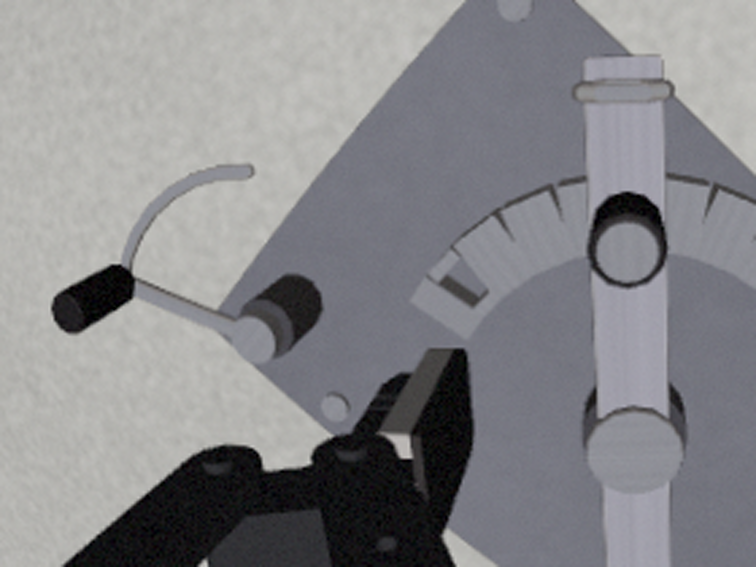

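```bash
python3 -m inch '{"xyz":[[3,-0.5,30],[0,0,40],[0,0,25],[0,0,13],[0,0,0]],"roll":[0,0,0,0,0]}' 0.3; python3 w.py w13
```

```text
time_s: 12.72
eef_pos: [658.2, 135.1, 66.1]
ee_rot: [0.932, 0.361, -0.001, -0.0]
force: [-0.3, -1.0, 0.3]
opening: 59.5
12.725 [658.2 135.1  66.1] [ 9.324e-01  3.614e-01 -1.100e-03 -4.000e-04] [-0.3 -1.   0.3] 59.493291081937386
```

View pics/w13.png

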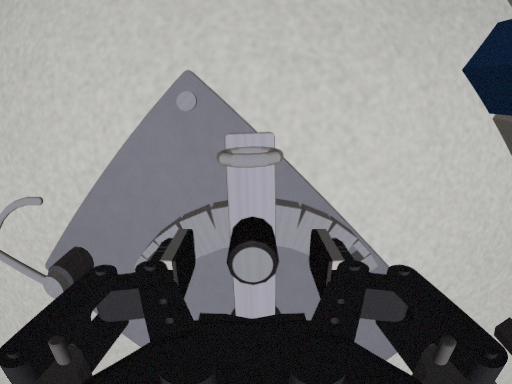

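```bash
python3 -m inch '{"xyz":[[0,0,3],[0,0,0],[0,0,0],[0,0,0],[0,0,0]],"roll":[0,0,0,0,0]}' 1 60;python3 -m inch '{"xyz":[[0,0,-4],[0,0,-4],[0,0,-4],[0,0,-2],[0,0,0]],"roll":[0,0,0,0,0]}'
```

```text
time_s: 13.4
eef_pos: [659.5, 135.3, 65.5]
ee_rot: [0.932, 0.362, 0.001, 0.0]
force: [-1.5, 1.1, 5.4]
opening: 22.2
time_s: 14.02
eef_pos: [658.9, 135.4, 76.7]
ee_rot: [0.932, 0.362, 0.001, -0.0]
force: [4.7, 3.1, -8.8]
opening: 22.0
```

```bash
python3 -m inch '{"xyz":[[-0.2,-4.2,0],[-0.2,-4.2,0],[-0.2,-4.2,0],[-0.2,-4.2,0],[-0.2,-4.2,0],[-0.2,-4.2,0],[-0.2,-4.2,0],[-0.2,-4.2,0]],"roll":[-0.05,-0.05,-0.05,-0.05,-0.05,-0.05,-0.05,-0.05]}'; python3 w.py w14
```

```text
time_s: 15.02
eef_pos: [630.8, 154.7, 76.3]
ee_rot: [0.841, 0.541, -0.0, -0.0]
force: [3.6, 3.2, -7.7]
opening: 22.2
15.025 [630.8 154.7  76.3] [ 8.411e-01  5.408e-01 -0.000e+00 -5.000e-04] [ 3.6  3.2 -7.7] 22.199194894491047
```

View pics/w14.png

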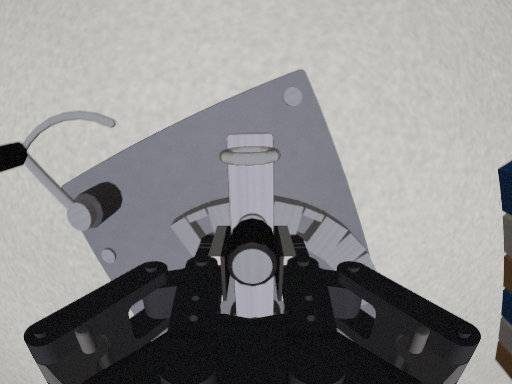

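```bash
python3 -m inch '{"xyz":[[-0.2,-4.2,0],[-0.2,-4.2,0],[-0.2,-4.2,0],[-0.2,-4.2,0],[-0.2,-4.2,0],[-0.2,-4.2,0],[-0.2,-4.2,0],[-0.2,-4.2,0]],"roll":[-0.05,-0.05,-0.05,-0.05,-0.05,-0.05,-0.05,-0.05]}'; python3 -m inch '{"xyz":[[0,0,0]],"roll":[0]}';python3 w.py w15
```

```text
time_s: 16.08
eef_pos: [597.6, 161.5, 76.5]
ee_rot: [0.717, 0.697, -0.001, -0.001]
force: [3.3, 2.6, -7.5]
opening: 22.3
time_s: 16.2
eef_pos: [597.3, 161.4, 76.6]
ee_rot: [0.718, 0.696, -0.001, -0.001]
force: [0.7, 3.7, -7.9]
opening: 21.9
16.2 [597.3 161.4  76.6] [ 0.7176  0.6964 -0.001  -0.0012] [ 0.7  3.7 -7.9] 21.942604984618683
```

View pics/w15.png

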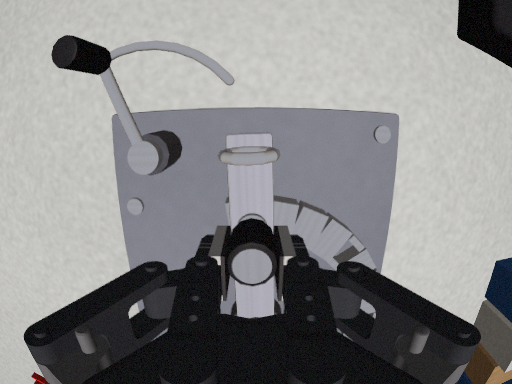

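```bash
python3 -m inch '{"xyz":[[0,0,4],[0,0,2],[0,0,0]],"roll":[0,0,0]}';python3 -m inch '{"xyz":[[0,0,3],[0,0,3],[0,0,0]],"roll":[0,0,0]}'
```

```text
time_s: 16.62
eef_pos: [597.9, 161.4, 71.7]
ee_rot: [0.718, 0.696, -0.001, -0.001]
force: [-1.4, 5.3, -6.2]
opening: 22.3
time_s: 17.0
eef_pos: [598.1, 161.5, 66.2]
ee_rot: [0.718, 0.696, -0.001, -0.001]
force: [-1.8, 5.4, -4.8]
opening: 22.4
```

```bash
python3 -m inch '{"xyz":[[0,0,1],[0,0,1],[0,0,0]],"roll":[0,0,0]}';python3 -m inch '{"xyz":[[0,0,0],[0,0,0],[0,0,0]],"roll":[0,0,0]}' 0.35; python3 -m inch '{"xyz":[[0,0,-20],[0,0,-40],[0,0,-50],[0,0,0],[0,0,0]],"roll":[0,0,0,0,0]}';python3 w.py w16
```

```text
time_s: 17.38
eef_pos: [598.7, 161.6, 65.8]
ee_rot: [0.718, 0.696, -0.0, -0.001]
force: [-3.4, 5.0, -1.2]
opening: 22.0
time_s: 17.75
eef_pos: [599.6, 160.5, 65.2]
ee_rot: [0.718, 0.696, 0.0, 0.001]
force: [-0.4, -0.0, 0.2]
opening: 55.5
time_s: 18.38
eef_pos: [598.9, 161.0, 175.4]
ee_rot: [0.718, 0.696, 0.0, 0.0]
force: [0.1, -0.9, -0.2]
opening: 55.2
18.375 [598.9 161.  175.4] [7.176e-01 6.964e-01 5.000e-04 5.000e-04] [ 0.1 -0.9 -0.2] 55.213916182426466
```

View pics/w16.png

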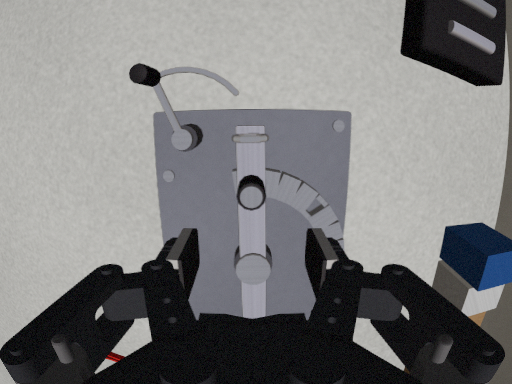

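```bash
python3 - <<'E'
import cv2
from h import *
P=np.load('pics/w16.npy');p=(P[:3],P[3:])
print('hknob',onz('wrist',(140,73.5),88,p),'hinge',onz('wrist',(182,139),58,p),'tip',onz('wrist',(236,93),51,p),'ring',onz('wrist',(250,138),51,p),'pknob',onz('wrist',(251,197),74,p))
im=robot.snapshot('scene')[:,:,::-1]
cv2.imwrite('pics/s16.png',cv2.resize(im[80:240,240:400],None,fx=3.7,fy=3.7,interpolation=cv2.INTER_CUBIC))
print(robot.state()['joint_positions'].round(3))
E
```

```text
hknob [518.9 262.4] hinge [541.7 208.7] tip [587.6 244.6] ring [598.  206.4] pknob [597.5 161.7]
[ 0.099  0.237  1.78  -0.     1.127  0.129]
```

View pics/s16.png

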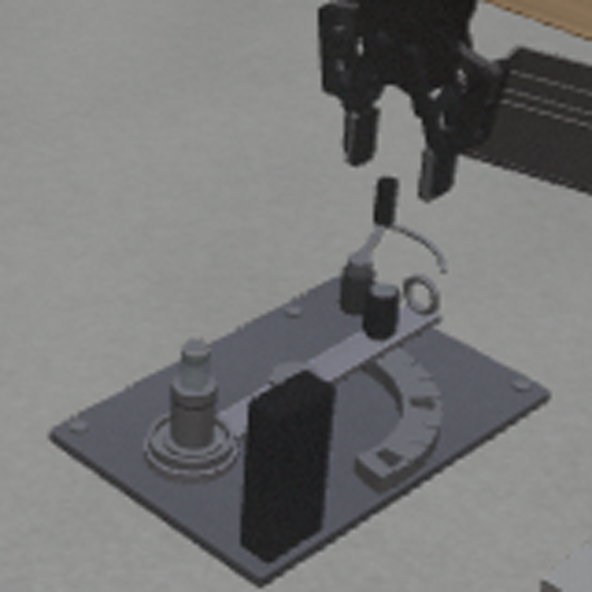

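```bash
python3 -m inch '{"xyz":[[32.5,-27.5,0],[32.5,-27.5,0],[32.5,-28,0],[0,0,0],[0,0,0],[0,0,0],[0,0,0]],"roll":[0,0,0,-0.152,-0.152,-0.152,0]}' 0.35; python3 w.py w17
```

```text
time_s: 19.35
eef_pos: [517.9, 260.8, 172.7]
ee_rot: [0.542, 0.84, -0.001, -0.001]
force: [0.6, 0.5, 0.5]
opening: 55.4
19.35 [517.9 260.8 172.7] [ 0.5423  0.8402 -0.0012 -0.001 ] [0.6 0.5 0.5] 55.40839615323913
```

View pics/w17.png

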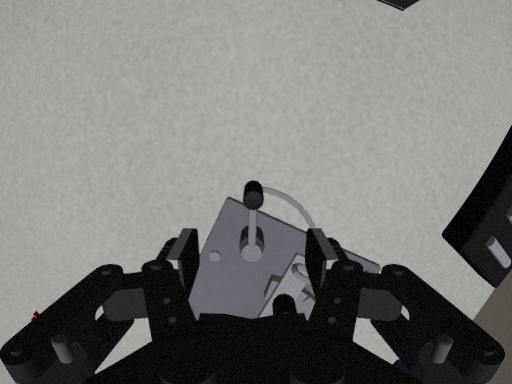

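```bash
python3 - <<'E'
from h import *
P=np.load('pics/w17.npy');p=(P[:3],P[3:])
k=onz('wrist',(254,200),88,p);h=onz('wrist',(252,253),58,p);print(k,h,'tip',onz('wrist',(316,233),51,p))
M=R.from_quat(p[1]).as_matrix();print((M.T@np.r_[k-P[:2],0]).round(1),(M.T@np.r_[h-P[:2],0]).round(1))
E
```

```text
[517.1 264.4] [540. 210.] tip [586.6 248.8]
[ 3.6  0.8 -0. ] [-55.4  -0.7  -0. ]
```

```bash
python3 -m inch '{"xyz":[[2.5,0.5,30],[0,0,40],[0,0,22],[0,0,0],[0,0,0]],"roll":[0,0,0,0,0]}' 0.35; python3 w.py w18
```

```text
time_s: 20.02
eef_pos: [518.8, 263.7, 83.2]
ee_rot: [0.542, 0.84, 0.001, 0.0]
force: [-0.4, -0.4, -0.2]
opening: 55.3
20.025 [518.8 263.7  83.2] [5.421e-01 8.403e-01 5.000e-04 4.000e-04] [-0.4 -0.4 -0.2] 55.32865844244916
```

View pics/w18.png

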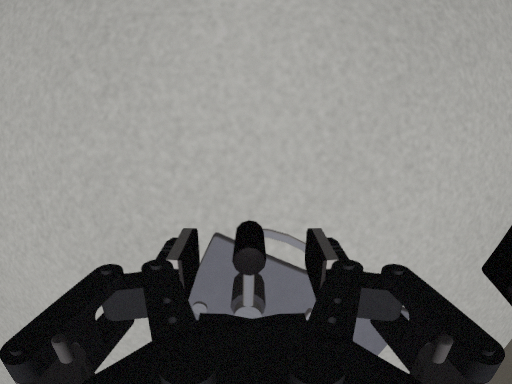

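```bash
python3 -m inch '{"xyz":[[0,0,3],[0,0,0],[0,0,0],[0,0,0],[0,0,0]],"roll":[0,0,0,0,0]}' 1 30; python3 -m inch '{"xyz":[[-0.3,5.4,0],[-0.3,5.4,0],[-0.3,5.4,0],[-0.3,5.4,0],[-0.3,5.4,0],[-0.3,5.4,0]],"roll":[0.09,0.09,0.09,0.09,0.09,0.09]}'; python3 w.py w19
```

```text
time_s: 20.7
eef_pos: [518.3, 263.6, 79.9]
ee_rot: [0.542, 0.841, 0.0, 0.0]
force: [-2.5, -0.4, 4.7]
opening: 14.7
time_s: 21.45
eef_pos: [550.3, 267.4, 79.8]
ee_rot: [0.747, 0.665, -0.001, 0.001]
force: [-1.8, -3.2, 4.9]
opening: 14.7
21.45 [550.3 267.4  79.8] [ 7.470e-01  6.648e-01 -6.000e-04  7.000e-04] [-1.8 -3.2  4.9] 14.740016627286352
```

View pics/w19.png

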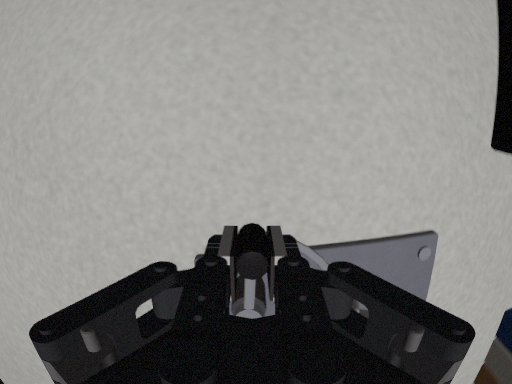

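```bash
python3 -m inch '{"xyz":[[-0.3,5.4,0],[-0.3,5.4,0],[-0.3,5.4,0],[-0.3,5.4,0]],"roll":[0.09,0.09,0.09,0.09]}'; python3 -m inch '{"xyz":[[-0.1,3,0],[-0.1,3,0],[0,0,0]],"roll":[0.05,0.05,0]}'
```

```text
time_s: 22.0
eef_pos: [570.4, 260.7, 79.8]
ee_rot: [0.853, 0.521, -0.001, 0.001]
force: [-2.6, -4.5, 5.9]
opening: 14.8
time_s: 22.38
eef_pos: [575.6, 257.4, 79.8]
ee_rot: [0.878, 0.479, -0.001, 0.001]
force: [-2.7, -5.2, 5.7]
opening: 14.8
```

```bash
python3 -m inch '{"xyz":[[-0.5,2,0],[-0.5,2,0],[0,0,0]],"roll":[0.03,0.03,0]}'; python3 -m inch '{"xyz":[[-0.3,2,0],[0,0,0]],"roll":[0.03,0]}'
```

```text
time_s: 22.75
eef_pos: [578.5, 255.1, 79.8]
ee_rot: [0.892, 0.452, -0.0, 0.0]
force: [-2.2, -3.9, 6.1]
opening: 15.0
time_s: 23.0
eef_pos: [579.4, 254.4, 79.8]
ee_rot: [0.899, 0.439, -0.001, -0.0]
force: [-3.3, -1.7, 5.9]
opening: 14.8
```

```bash
python3 -m inch '{"xyz":[[-0.1,2,0],[0,0,0]],"roll":[0.03,0]}'; python3 -m inch '{"xyz":[[0,2,0],[0,0,0]],"roll":[0,0]}'
```

```text
time_s: 23.25
eef_pos: [579.4, 254.1, 79.7]
ee_rot: [0.905, 0.425, -0.002, -0.002]
force: [-8.0, 1.7, 8.4]
opening: 14.9
time_s: 23.5
eef_pos: [579.6, 254.0, 79.7]
ee_rot: [0.905, 0.425, -0.003, -0.003]
force: [-11.2, 4.4, 10.5]
opening: 14.8
```

Clear stop reached (position no longer advances, tangential force rises). Release and check.

```bash
python3 -m inch '{"xyz":[[0,-1.5,0],[0,-1.5,0],[0,0,0]],"roll":[0,0,0]}'; python3 -m inch '{"xyz":[[0,0,0],[0,0,0],[0,0,0]],"roll":[0,0,0]}' 0.5; python3 -m inch '{"xyz":[[0,0,-20],[0,0,-40],[0,0,-50],[30,0,-20],[0,0,0],[0,0,0]],"roll":[0,0,0,0,0,0]}';python3 w.py w20; python3 - <<'E'
import cv2
from h import *
im=robot.snapshot('scene')[:,:,::-1]
cv2.imwrite('pics/s20.png',cv2.resize(im[80:240,240:400],None,fx=3.7,fy=3.7,interpolation=cv2.INTER_CUBIC))
E
```

```text
time_s: 23.88
eef_pos: [579.3, 254.2, 79.8]
ee_rot: [0.905, 0.425, -0.001, -0.001]
force: [-5.4, 0.1, 7.3]
opening: 14.7
time_s: 24.25
eef_pos: [580.5, 253.5, 78.8]
ee_rot: [0.905, 0.424, -0.0, -0.0]
force: [0.5, -0.0, -0.2]
opening: 42.9
time_s: 25.0
eef_pos: [598.9, 276.1, 208.6]
ee_rot: [0.905, 0.425, -0.001, -0.0]
force: [0.1, -0.2, -0.7]
opening: 42.8
25.0 [598.9 276.1 208.6] [ 9.054e-01  4.246e-01 -9.000e-04 -0.000e+00] [ 0.1 -0.2 -0.7] 42.77555495301336
```

View pics/w20.png

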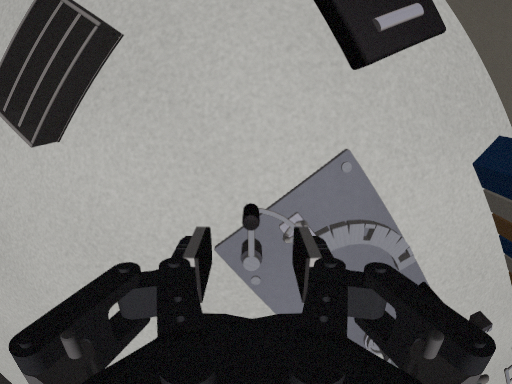

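View pics/s20.png

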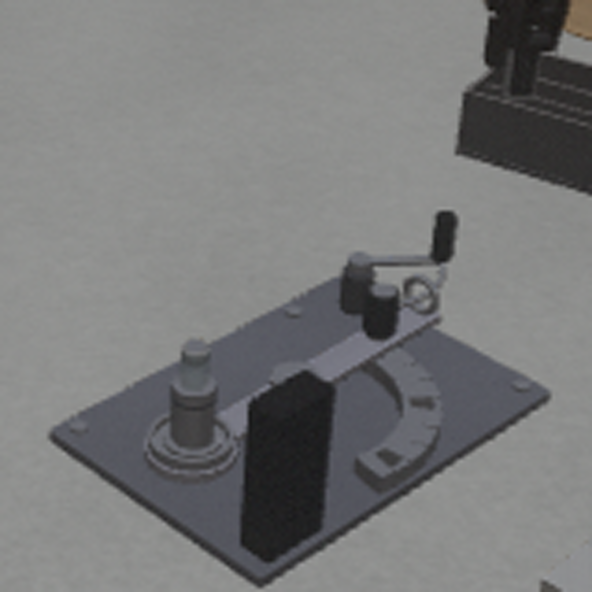

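```bash
python3 - <<'E'
import cv2
from h import *
im=robot.snapshot('top')[:,:,::-1];cv2.imwrite('pics/t21.png',cv2.resize(im[100:260,90:410],None,fx=2.4,fy=2.4,interpolation=cv2.INTER_CUBIC))
E
```

```text
(no output)
```

View pics/t21.png

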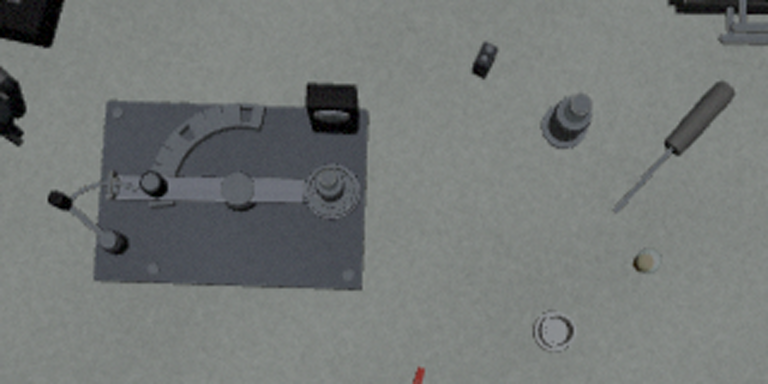

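The bulb stands centred in the dish, the arm is along the plate's y axis, the hook passes through the ring, and the other items sit where they were.

```bash
python3 -c "
from station import robot
print(robot.finish_job())"
```

```text
the job is handed in; nothing more can be done
None
```

I finished all the steps and handed the job in at about 25 s; no verdict was reported.

- **Bulb:** I placed the smaller headlamp bulb upright in the swing-arm dish and let go. My first lowering met the dish rim: it touched about 6 mm too high, because I had misread the rim edges. I lifted it, corrected the position and set it on the floor. The last pictures show it upright and roughly centred in the dish.
- **Plunger and arm:** I pulled the plunger up, turned the arm about 0.80 rad anticlockwise and lowered the plunger into the next hole. The pull force fell away as it went down, and the knob was back at its starting height to within 0.5 mm.
- **Hook:** I swung the hook clockwise about 1.08 rad by my measurement, until it stopped advancing and the force rose. The final pictures show it through the ring.
- **Everything else:** The gripper is clear of everything. In the final top view the tail-lamp bulb, socket, battery and screwdriver look unmoved. Only one end of the tweezers was in the cropped picture, so I did not check them fully. I went by pictures only here and measured none of these positions.

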